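# Set the teaching clock to three o'clock

## Task

The geared teaching clock lying face up on the desk is slow. With a fingertip, gently push its long blue hand forward round the dial until the clock shows exactly three o'clock: the long hand on the green twelve spot and the short red hand, which the gears bring along, on three. Push only the long hand, do not pinch it, do not lift or shove the clock, leave the things around it alone, and take the finger away when done.

Things in the scene. Friction and masses are not known exactly. Their poses are not given: they have to be found in the camera images.
- clock: geared teaching clock lying face up: round beech board 300 mm across, flat white dial 22 mm above the desk, loose, about 0.9 kg, on rubber feet. Origin on the axis of the hands at desk height; x points to twelve, y to nine, z up, so three is at -y. Clockwise is as seen from above. Small ticks at the minutes, black bars at the hours, thick blue bars at three, six and nine.
- twelve_mark (a point): centre of the green round spot, 20 mm across, that marks twelve; on the dial's surface, 127 mm from the axis of the hands; x, y and z axes as the clock's
- minute_arbor (a joint): angle of the long hand, rad, growing clockwise and counting whole turns: 0 is three o'clock, -3.14 half past two, -6.28 two o'clock, -7.85 a quarter to two. It starts anywhere from about 1:35 to 2:45. Stiff by friction (about 0.6 N at 100 mm from the axis turns it), stays where it is left, has no stop either way.
- hour_arbor (a joint): angle of the short hand, rad, growing clockwise, 0 at three, -0.52 at two. Geared to the long hand: always 1/12 of its angle.
- minute_hand: the long blue hand: a bar 13 mm wide, narrowing over its last 16 mm, reaching 118 mm from the axis, lying 38 to 44 mm above the desk (16 mm clear above the dial, so a fingertip can go down beside it). Origin on the axis at desk height; its x axis points along the hand to the tip, z up.
- minute_tip (a point): tip of the long blue hand, 118 mm from the axis, 41 mm above the desk
- hour_hand: the short red hand: a bar 16 mm wide reaching 78 mm from the axis, 28 to 32 mm above the desk, so below the long hand. Origin on the axis at desk height; x along the hand to its tip, z up.
- hour_tip (a point): tip of the short red hand, 78 mm from the axis, 30 mm above the desk
- bell: bystander: brass hand bell, 84 mm across, 150 mm tall with its turned wooden handle; loose, upright; origin at its underside. It stands to one side of the clock, its axis 245 to 280 mm from the clock's; the mug stands at the other side.
- pencil_mug: bystander: green enamel mug, 82 mm across, 86 mm tall, handle to its +y, pencils sticking up to 172 mm and leaning out to 36 mm from its axis; one loose piece; origin at its underside
- eraser_a: bystander: wooden chalkboard eraser with grey pad, 130 x 52 x 40 mm, lying on its pad; origin at the underside. It lies beyond the rim, near eight.
- eraser_b: bystander: the other eraser, the same, beyond the rim near four

How it is judged (in metres and radians):
On the way:
1. a finger pushes the long hand up the last quarter of an hour before three (contact force between the fingers and minute_hand above 0.15 N and value of joint minute_arbor above -1.4 rad), for 0.1 s.
At the end, for the whole second after the job is handed in: Clock at three: long hand within 0.07 rad (8 mm at its tip) of twelve, short hand within 0.04 rad of three, at rest; clock flat on the desk, within 20 mm of its start, twelve mark within 30 mm; bystanders within 20 mm of where they were (value of joint minute_arbor between -0.07 and 0.07 rad and value of joint hour_arbor between -0.04 and 0.04 rad and y of minute_tip in the frame of clock between -0.0085 and 0.0085 m and x of minute_tip in the frame of clock above 0.1 m and velocity of joint minute_arbor between -0.05 and 0.05 rad/s and height (world z) of clock below 0.004 m and distance of each of clock, bell, pencil_mug, eraser_a, eraser_b from where it was at the start of the episode below 0.02 m and distance of twelve_mark from where it was at the start of the episode below 0.03 m); the robot touches nothing.
It fails at once if the long hand is pinched or forced (over 15 N) (contact force between any of the fingers, the arm and minute_hand above 15 N).
It fails at once if the short hand is pushed by the robot (over 3 N) (contact force between any of the fingers, the arm and hour_hand above 3 N).
It fails at once if the clock is lifted, tipped or shoved (10 mm up, 0.1 rad, 25 mm along) (height (world z) of clock above 0.01 m or angle between clock's own z axis and vertical above 0.1 rad or distance of clock from where it was at the start of the episode above 0.025 m).
It fails at once if the bell, the mug or an eraser is lifted, tipped or moved (over 20 mm or 0.25 rad) (distance of any of bell, pencil_mug, eraser_a, eraser_b from where it was at the start of the episode above 0.02 m or angle between any of bell, pencil_mug, eraser_a, eraser_b's own z axis and vertical above 0.25 rad).
It also fails if it takes over 64 s, if anything falls off the work surface, if the arm or the gripper's body presses on something with over 40 N, if the wrist force passes 120 N, or if a joint passes its speed limit or range.

## Robot

A 6-joint arm with a two-finger parallel gripper is mounted at the origin on the work surface. World frame = base frame: x ahead of the robot, y to its left, z up, the work surface at z = 0. Lengths are in m, angles in degrees, forces in N, time in s.
With the tool pointing down it reaches from about 0.25 to 0.725 m from the base axis. Payload 9.7 kg.
Tool frame: the origin (TCP) lies at the very end of the fingers, on their centre line; the grasp point (between the pads) lies 19 mm behind it (bot.pinch_z is the distance from the TCP to the grasp point, in m); x points along the fingers, z is the direction in which the jaws open and shut, and the axes are right-handed (so a half turn about x gives the same grasp; the last joint's range is limited). The gripper opens to 85 mm and grips with 20 to 120 N. Pads are 22 mm wide; open, the fingers measure 114 mm over their backs; the gripper's body (76 mm by 85 mm) begins 54 mm behind the grasp point. The pads swing forward as they close: fully open they stand 13 mm farther back than shut.
Start: joints at [-76.547, 4.979, 10.078, 95.1, 0, 90], TCP at [0.128, -0.535, 0.231] pointing down, gripper open.
Joint ranges: [-179.16, 179.16], [-48.56, 103.87], [-65.8, 70.77], [-126.05, 130.52], [-82.76, 87.17], [-180, 180]. Speed limits (degrees/s): [127.2, 127.2, 147.25, 180, 180, 180].

## Interface

Orientations are given as [roll, pitch, yaw] about the fixed x, y, z axes, in that order (R = Rz(yaw) Ry(pitch) Rx(roll)).
In Python, from workcell import bot gives the robot as it stands.
- The arm moves only by the tool play_rows, never from a script. Its argument "rows" is a list of rows, each a list of 3 entries, a list of its own where there are three numbers: the shift along the tool's x, y, z in cm, then the turn about the tool's x in degrees, then the finger opening in cm, from 0 to 8.54. A call has 1 to 12 rows; each row is the pose to reach, as a shift and turn from the pose commanded when the call began, along the tool's axes at that moment; what a row does not reach only later rows make up. A row lasts 1/12 s, in which the tool goes at most 41.7 mm and 7.16 degrees, less where a joint would pass 70% of its speed; a pose out of reach is approached as far as the arm can. A call with a gripper value outside its range is refused whole. The fingers move at their own pace and stop on an object; "squeeze" is the grip in N (left out, the last holds). Time passes only in rows, so rows that repeat a pose let the fingers close. It gives the time, the measured TCP pose, the force and the opening at its end, in the units of the state.
- bot.get_obs(): the state, without advancing time (a new reading comes with each control period).
- bot.camera(name): name is "scene" or "top"; returns (picture, depth): 480x640x3 uint8, blue, green, red; 480x640 float32, m along the optical axis (not along the pixel's ray), 0 where there is no reading.
- bot.camera_model(name): a dict with "fx", "fy", "cx", "cy" (pixels), "origin" and "attitude" of the camera in the world. Camera axes: x right, y down, z forward; pixel columns grow to the right and rows downward; lengths in m; the calibration is good to about 2 mm. A picture is of the moment at which its call begins. camera_model takes no time and is no camera call.
- bot.job_done(): hands the job in, once; it reports no verdict.
The state is a dict: "time": time; "q": joint angles; "qd": joint speeds; "joint_efforts": joint torques, N m; "ee_pos": TCP position; "tcp_rot": TCP orientation; "wrist_force": force on the tool from outside, world axes, zero at the start; "torque": the same for the moment, N m; "opening": finger opening in m.
Only numpy, scipy, OpenCV 4.12 (cv2) and the standard library are available. Lean on these libraries where they do the work, as an engineer would, in place of code of your own. Each camera call takes 0.05 s, during which the arm holds its last target.

## Working session

There is one attempt and no reset: what is moved stays moved. The work goes in short steps, Python scripts to look and compute and a tool call to move; the robot and the scene stay as the last step left them, time stands still between calls to the robot, and variables do not carry over. Pictures are saved under pics/ and viewed, and the job is handed in when it is done.

Besides the shell and the picture viewer there is one more tool, called after "Call:" as a command line: name --argument value ..., lists and objects as JSON in quotes. play_rows: Moves the arm, as the interface text tells. Its arguments: {"type":"object","properties":{"rows":{"type":"array"},"squeeze":{"type":"number"}},"required":["rows"]}

```bash
mkdir -p pics; ls
python3 - <<'E'
from workcell import bot
import cv2
o=bot.get_obs(); print({k:o[k] for k in('time','ee_pos','tcp_rot','opening','wrist_force')})
for n in('top','scene'):
    p,d=bot.camera(n); cv2.imwrite(f'pics/{n}0.png',p); print(bot.camera_model(n))
    import numpy as np; np.save(f'{n}0d.npy',d)
E
```

```text
pics
{'time': 0.0, 'ee_pos': array([ 0.12789596, -0.53466171,  0.23057814]), 'tcp_rot': array([-179.64370931,   89.92150088,  103.80999273]), 'opening': 0.08553505871611584, 'wrist_force': array([0.23158482, 0.74964363, 0.72755335])}
{'fx': 478.52809415959644, 'fy': 478.52809415959644, 'cx': 319.91861183589566, 'cy': 243.07965796365292, 'origin': array([0.45829183, 0.05181497, 0.94675431]), 'attitude': array([-1.72147491e+02, -5.01200223e-03, -9.04236343e+01])}
{'fx': 543.6261630910507, 'fy': 543.6261630910507, 'cx': 319.0996428418241, 'cy': 238.26444832067597, 'origin': array([1.06849451, 0.13958621, 0.89739401]), 'attitude': array([-148.58660947,   -0.67880021,  103.12554396])}
```

View pics/top0.png

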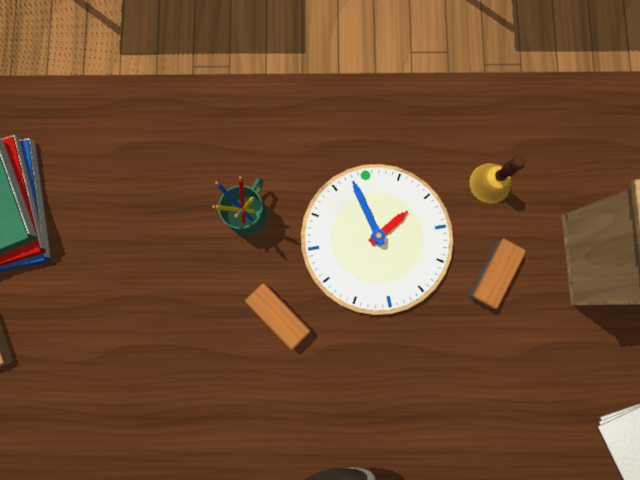

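View pics/scene0.png

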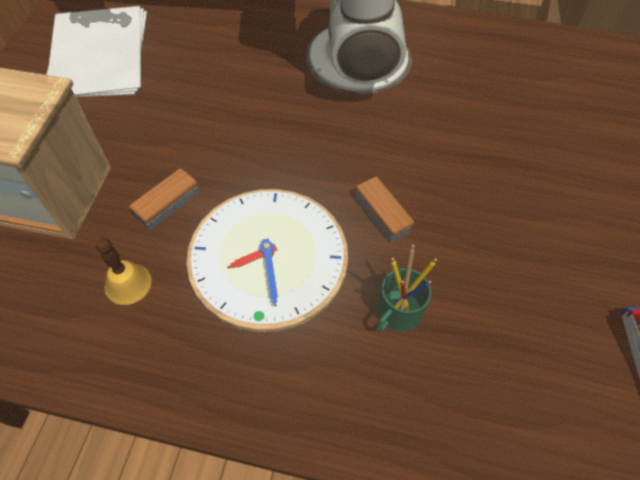

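The top view shows the clock's axis at about (378,238), the green spot at (365,175), the long hand's tip at (354,182) and the red tip at (407,212). That reads about 1:56, so the hand needs a bit more than a full turn. The mug is to the left at (242,208), the bell to the right at (490,183), and the erasers at (278,317) and (498,273).

```bash
cat > h.py <<'E'
import numpy as np, cv2
from scipy.spatial.transform import Rotation as R
from workcell import bot
def ray(name,uv,z):
    m=bot.camera_model(name); Rm=R.from_euler('xyz',m['attitude'],degrees=True).as_matrix()
    d=Rm@np.array([(uv[0]-m['cx'])/m['fx'],(uv[1]-m['cy'])/m['fy'],1]); o=np.array(m['origin'])
    return o+d*(z-o[2])/d[2]
def proj(name,P):
    m=bot.camera_model(name); Rm=R.from_euler('xyz',m['attitude'],degrees=True).as_matrix()
    c=Rm.T@(np.array(P)-m['origin']); return m['fx']*c[0]/c[2]+m['cx'], m['fy']*c[1]/c[2]+m['cy']
def masks(p):
    h=cv2.cvtColor(p,cv2.COLOR_BGR2HSV)
    return dict(green=cv2.inRange(h,(50,120,80),(80,255,255)),blue=cv2.inRange(h,(100,120,90),(125,255,255)),red=cv2.inRange(h,(0,180,150),(6,255,255)))
E
python3 - <<'E'
from h import *
p=cv2.imread('pics/top0.png'); ms=masks(p)
cv2.imwrite('pics/c0.png',cv2.resize(p[155:325,290:465],None,fx=3.4,fy=3.4,interpolation=cv2.INTER_CUBIC))
def comp(m,roi=(295,160,460,320)):
    n,l,s,c=cv2.connectedComponentsWithStats(m); 
    return [(s[i],c[i],np.argwhere(l==i)[:,::-1]) for i in range(1,n) if s[i][4]>8 and roi[0]<c[i][0]<roi[2] and roi[1]<c[i][1]<roi[3]]
for k in ms:
    for s,c,_ in comp(ms[k]): print(k,s,c.round(1),ray('top',c,.022).round(4))
# white dial outline
h=cv2.cvtColor(p,cv2.COLOR_BGR2HSV); w=cv2.inRange(h,(0,0,150),(40,90,255)); w[:,:295]=0;w[:,460:]=0;w[:155]=0;w[320:]=0
cs,_=cv2.findContours(w,cv2.RETR_EXTERNAL,cv2.CHAIN_APPROX_NONE); c=max(cs,key=cv2.contourArea)
e=cv2.fitEllipse(cv2.convexHull(c)); print(e, ray('top',e[0],.022))
for q in [(242,208),(490,183)]: print(ray('top',q,.06))
E
```

```text
green [361 171   9   9  61] [365.1 174.7] [ 0.7226 -0.0402  0.022 ]
blue [353 181  32  65 437] [368.7 215.6] [ 0.6397 -0.0456  0.022 ]
blue [436 225   9   4  20] [440.  226.5] [ 0.6169 -0.1848  0.022 ]
blue [309 246  10   4  24] [313.6 247.7] [0.5769 0.0632 0.022 ]
blue [387 296   4  11  25] [388.7 301. ] [ 0.4726 -0.0804  0.022 ]
red [382 211  25  23 190] [393.7 222.3] [ 0.6259 -0.0944  0.022 ]
red [369 238   7   7  20] [371.7 241.3] [ 0.5886 -0.0503  0.022 ]
((376.6773986816406, 238.55519104003906), (142.88609313964844, 145.72630310058594), 114.37323760986328) [ 0.59392975 -0.06014206  0.022     ]
[0.64858899 0.19757768 0.06      ]
[ 0.69364629 -0.27378719  0.06      ]
```

View pics/c0.png

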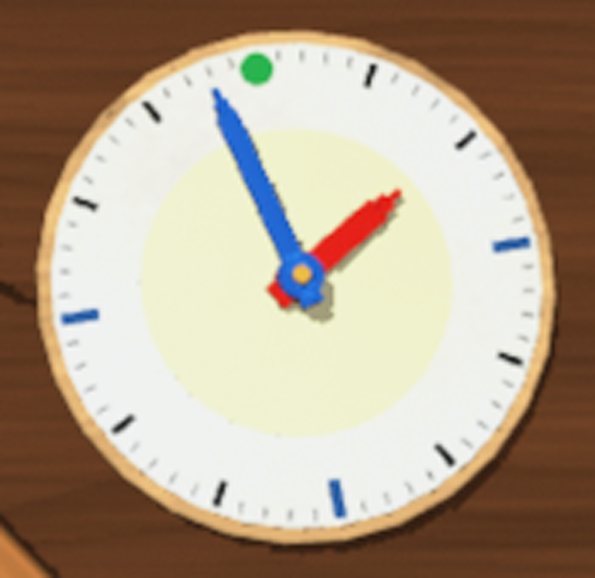

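```bash
cat >> h.py <<'E'
C=np.array([.5965,-.0605]); phi=np.radians(9.15)
def at(a,r=.097,z=.033): # a: clockwise angle deg from twelve
    t=phi-np.radians(a); return np.array([C[0]+r*np.cos(t),C[1]+r*np.sin(t),z])
def rows(targets,start=None):
    o=bot.get_obs(); M=R.from_euler('xyz',o['tcp_rot'],degrees=True).as_matrix()
    s=o['ee_pos'] if start is None else start
    for t in targets: print((M.T@(np.array(t)-s)*100).round(1).tolist())
E
python3 - <<'E'
from h import *
o=bot.get_obs(); print(R.from_euler('xyz',o['tcp_rot'],degrees=True).as_matrix().round(3))
t=ray('top',(353.2,182.1),.041); print(t, np.hypot(*(t[:2]-C)), 'cw', 9.15-np.degrees(np.arctan2(t[1]-C[1],t[0]-C[0])))
t=ray('top',(406.5,211.5),.030); print(t, np.hypot(*(t[:2]-C)), 'cw', 9.15-np.degrees(np.arctan2(t[1]-C[1],t[0]-C[0])))
print(ray('top',(378.8,235.3),.05))
a=-45
rows([at(a,z=.231),at(a,z=.15),at(a,z=.033)])
E
```

```text
[[-0.     0.973  0.233]
 [ 0.001  0.233 -0.973]
 [-1.     0.    -0.001]]
[ 0.70244755 -0.01480036  0.041     ] 0.11538344462956585 cw -14.182571021450036
[ 0.64569217 -0.11863711  0.03      ] 0.07615637410473697 cw 58.914079385946025
[ 0.59603062 -0.06092378  0.05      ]
[0.0, 64.0, -41.5]
[8.1, 64.0, -41.5]
[19.8, 64.0, -41.5]
```

Call:
play_rows --rows '[[[0,3,-2],0,0],[[0,6,-4],0,0],[[0,9,-6],0,0],[[0,12,-8],0,0],[[0,15,-10],0,0],[[0,18,-12],0,0],[[0,21,-14],0,0],[[0,24,-16],0,0],[[0,27,-18],0,0],[[0,30,-20],0,0],[[0,32,-21],0,0],[[0,32,-21],0,0]]'

```text
time: 1.1
ee_pos: [0.3926, -0.2536, 0.2308]
tcp_rot: [160.9, 89.9, 84.5]
wrist_force: [0.2, -0.9, -0.8]
opening: 0.0002
```

Call:
play_rows --rows '[[[0,3,-2],0,0],[[0,6,-4],0,0],[[0,9,-6],0,0],[[0,12,-8],0,0],[[0,15,-10],0,0],[[0,18,-12],0,0],[[0,21,-14],0,0],[[0,24,-16],0,0],[[0,27,-18],0,0],[[0,30,-20],0,0],[[0,32,-20.5],0,0],[[0,32,-20.5],0,0]]'

```text
time: 2.1
ee_pos: [0.656, 0.0197, 0.2287]
tcp_rot: [-109.1, 89.9, 174.5]
wrist_force: [1.4, -0.4, -0.8]
opening: 0.0001
```

Run:
```python
from h import *
o=bot.get_obs(); print(o['time'],o['ee_pos'],o['tcp_rot'],o['opening'],o['q'])
a=-45
rows([at(a,z=.1),at(a,z=.033)])
p,d=bot.camera('scene'); cv2.imwrite('pics/s1.png',p)
```

```text
2.1 [0.65596912 0.01972558 0.22871445] [-109.13484388   89.86684989  174.4698219 ] 0.0001346183332659842 [1.71512347e+00 2.06088292e+01 2.82538145e+01 9.77770723e+01
 1.67925608e-02 1.68110438e+02]
[12.9, -0.3, 0.1]
[19.6, -0.3, 0.1]
```

View pics/s1.png

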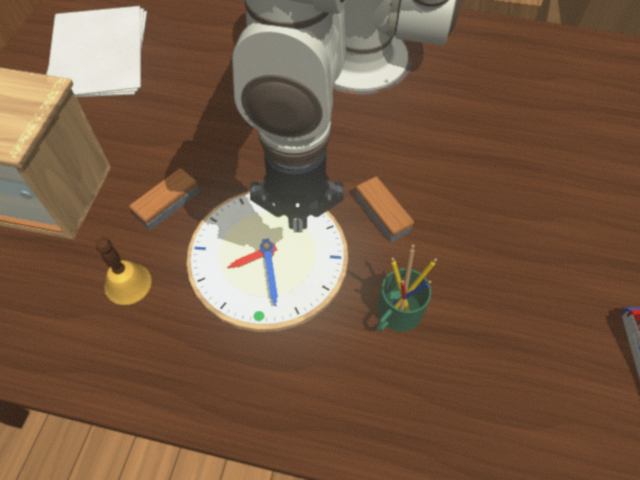

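The finger is shut and stands above the dial near the ten-to-eleven side, with the hand (tip at (275,302) in the scene view) still where it was. I'll descend beside it.

Call:
play_rows --rows '[[[3,-0.3,0],0,0],[[6,-0.3,0],0,0],[[9,-0.3,0],0,0],[[12,-0.3,0],0,0],[[14,-0.3,0],0,0],[[16,-0.3,0],0,0],[[17.5,-0.3,0],0,0],[[18.5,-0.3,0],0,0],[[19.3,-0.3,0],0,0],[[19.5,-0.3,0],0,0],[[19.5,-0.3,0],0,0]]'

```text
time: 3.07
ee_pos: [0.6507, 0.0165, 0.0364]
tcp_rot: [-56.2, 90.0, -132.8]
wrist_force: [-0.1, -0.1, 0.6]
opening: -0.0001
```

Run:
```python
from h import *
o=bot.get_obs(); print(o['time'],o['ee_pos'],o['wrist_force'])
rows([at(a,z=.0335) for a in [-42,-39,-36,-33,-29,-25,-21,-17,-13,-9,-5,-1]])
p,d=bot.camera('scene'); cv2.imwrite('pics/s2.png',cv2.resize(p[170:350,160:370],None,fx=3,fy=3))
```

```text
3.0667 [0.65074022 0.01650225 0.03642186] [-0.14614419 -0.06656282  0.6115343 ]
[0.3, 0.6, 0.3]
[0.3, 0.9, 0.7]
[0.3, 1.2, 1.1]
[0.3, 1.4, 1.6]
[0.3, 1.7, 2.2]
[0.3, 2.0, 2.8]
[0.3, 2.2, 3.4]
[0.3, 2.4, 4.1]
[0.3, 2.5, 4.8]
[0.3, 2.6, 5.4]
[0.3, 2.6, 6.1]
[0.3, 2.6, 6.8]
```

View pics/s2.png

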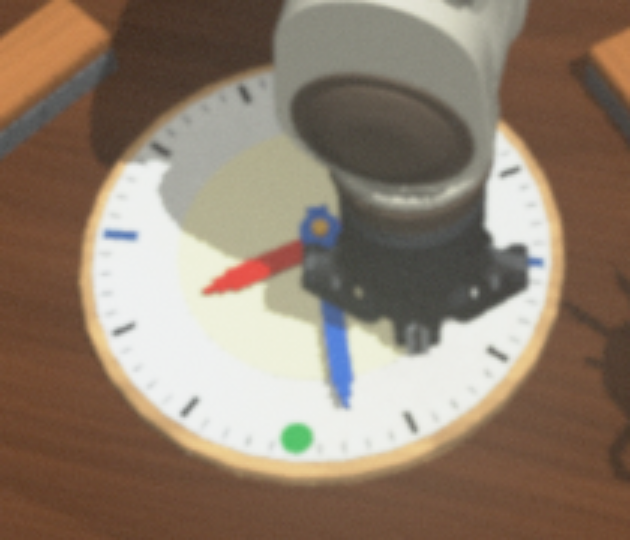

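The finger is down beside the hand without touching. I'll start the circular push.

Call:
play_rows --rows '[[[0.3,0.6,0.3],0,0],[[0.3,0.9,0.7],0,0],[[0.3,1.2,1.1],0,0],[[0.3,1.4,1.6],0,0],[[0.3,1.7,2.2],0,0],[[0.3,2.0,2.8],0,0],[[0.3,2.2,3.4],0,0],[[0.3,2.4,4.1],0,0],[[0.3,2.5,4.8],0,0],[[0.3,2.6,5.4],0,0],[[0.3,2.6,6.1],0,0],[[0.3,2.6,6.8],0,0]]'

```text
time: 4.12
ee_pos: [0.6922, -0.0438, 0.0333]
tcp_rot: [-162.6, 90.0, 120.9]
wrist_force: [-0.1, 1.3, -0.3]
opening: 0.0
```

```bash
cat >> h.py <<'E'
def nxt(name,angs,z=.0335,look=True,start=None):
    o=bot.get_obs(); e=o['ee_pos']; d=e[:2]-C
    print(o['time'],e.round(4),o['wrist_force'].round(2),'r',np.hypot(*d).round(4),'cw',(9.15-np.degrees(np.arctan2(d[1],d[0]))).round(1))
    rows([at(a,z=z) for a in angs],start)
    if look:
        p,_=bot.camera('scene'); q,_=bot.camera('top')
        cv2.imwrite(f'pics/{name}.png',np.hstack([cv2.resize(p[170:350,160:370],(400,343)),cv2.resize(q[150:330,280:490],(400,343))]))
E
python3 -c "
from h import *
nxt('s3',range(4,60,5))"
```

```text
4.1167 [ 0.6922 -0.0438  0.0333] [-0.08  1.32 -0.27] r 0.0971 cw -0.7
[-0.0, -0.1, 0.8]
[-0.0, -0.3, 1.6]
[-0.0, -0.5, 2.4]
[-0.0, -0.8, 3.2]
[-0.0, -1.2, 4.0]
[-0.0, -1.6, 4.7]
[-0.0, -2.1, 5.4]
[-0.0, -2.6, 6.0]
[-0.0, -3.2, 6.6]
[-0.0, -3.9, 7.2]
[-0.0, -4.6, 7.6]
[-0.0, -5.3, 8.1]
```

View pics/s3.png

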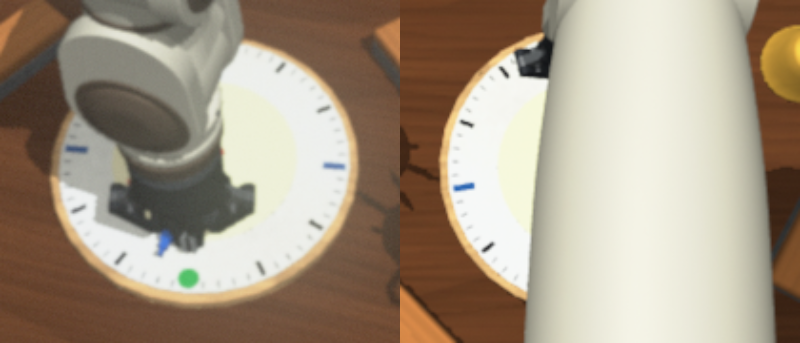

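The blue tip stands just past the green spot, ahead of the finger, and the clock has not moved. I'll continue around.

Call:
play_rows --rows '[[[0,-0.1,0.8],0,0],[[0,-0.3,1.6],0,0],[[0,-0.5,2.4],0,0],[[0,-0.8,3.2],0,0],[[0,-1.2,4.0],0,0],[[0,-1.6,4.7],0,0],[[0,-2.1,5.4],0,0],[[0,-2.6,6.0],0,0],[[0,-3.2,6.6],0,0],[[0,-3.9,7.2],0,0],[[0,-4.6,7.6],0,0],[[0,-5.3,8.1],0,0]]'

```text
time: 5.22
ee_pos: [0.6587, -0.1348, 0.0333]
tcp_rot: [-171.7, 90.0, 111.7]
wrist_force: [0.5, 0.2, 1.0]
opening: 0.0001
```

```bash
python3 -c "
from h import *
nxt('s4',range(64,120,5),look=False)"
```

```text
5.2167 [ 0.6587 -0.1348  0.0333] [0.45 0.18 1.05] r 0.0969 cw 59.2
[-0.0, -0.7, 0.3]
[-0.0, -1.5, 0.6]
[-0.0, -2.3, 0.8]
[-0.0, -3.2, 1.0]
[-0.0, -4.0, 1.0]
[-0.0, -4.9, 1.0]
[-0.0, -5.7, 0.9]
[-0.0, -6.5, 0.8]
[-0.0, -7.4, 0.5]
[-0.0, -8.2, 0.2]
[-0.0, -8.9, -0.1]
[-0.0, -9.6, -0.6]
```

Call:
play_rows --rows '[[[0,-0.7,0.3],0,0],[[0,-1.5,0.6],0,0],[[0,-2.3,0.8],0,0],[[0,-3.2,1.0],0,0],[[0,-4.0,1.0],0,0],[[0,-4.9,1.0],0,0],[[0,-5.7,0.9],0,0],[[0,-6.5,0.8],0,0],[[0,-7.4,0.5],0,0],[[0,-8.2,0.2],0,0],[[0,-8.9,-0.1],0,0],[[0,-9.6,-0.6],0,0]]'

```text
time: 6.22
ee_pos: [0.5639, -0.1508, 0.0334]
tcp_rot: [44.9, 90.0, -31.6]
wrist_force: [1.6, -0.4, 0.7]
opening: 0.0005
```

```bash
python3 -c "
from h import *
nxt('s5',range(124,180,5))"
```

```text
6.2167 [ 0.5639 -0.1508  0.0334] [ 1.6  -0.43  0.74] r 0.096 cw 119.0
[-0.0, -0.7, -0.4]
[-0.0, -1.4, -1.0]
[-0.0, -2.0, -1.6]
[-0.0, -2.5, -2.2]
[-0.0, -3.0, -2.9]
[-0.0, -3.4, -3.7]
[-0.0, -3.7, -4.4]
[-0.0, -4.0, -5.2]
[-0.0, -4.2, -6.1]
[-0.0, -4.4, -6.9]
[-0.0, -4.4, -7.7]
[-0.0, -4.4, -8.6]
```

View pics/s5.png

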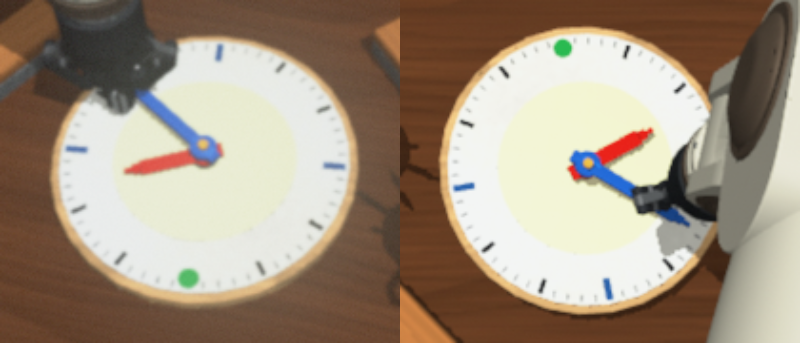

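The hand is being carried along, now pointing past four, and the dial has not shifted. Continuing.

Call:
play_rows --rows '[[[0,-0.7,-0.4],0,0],[[0,-1.4,-1.0],0,0],[[0,-2.0,-1.6],0,0],[[0,-2.5,-2.2],0,0],[[0,-3.0,-2.9],0,0],[[0,-3.4,-3.7],0,0],[[0,-3.7,-4.4],0,0],[[0,-4.0,-5.2],0,0],[[0,-4.2,-6.1],0,0],[[0,-4.4,-6.9],0,0],[[0,-4.4,-7.7],0,0],[[0,-4.4,-8.6],0,0]]'

```text
time: 7.32
ee_pos: [0.5016, -0.0767, 0.0333]
tcp_rot: [39.2, 90.0, -37.3]
wrist_force: [1.3, -1.4, 0.8]
opening: 0.0006
```

```bash
python3 -c "
from h import *
nxt('s6',range(184,240,5),look=False)"
```

```text
7.3167 [ 0.5016 -0.0767  0.0333] [ 1.33 -1.39  0.8 ] r 0.0962 cw 179.5
[-0.0, 0.0, -0.8]
[-0.0, 0.2, -1.6]
[-0.0, 0.4, -2.4]
[-0.0, 0.7, -3.2]
[-0.0, 1.1, -4.0]
[-0.0, 1.5, -4.7]
[-0.0, 2.0, -5.4]
[-0.0, 2.5, -6.0]
[-0.0, 3.2, -6.6]
[-0.0, 3.8, -7.1]
[-0.0, 4.5, -7.6]
[-0.0, 5.2, -8.0]
```

Call:
play_rows --rows '[[[0,0,-0.8],0,0],[[0,0.2,-1.6],0,0],[[0,0.4,-2.4],0,0],[[0,0.7,-3.2],0,0],[[0,1.1,-4.0],0,0],[[0,1.5,-4.7],0,0],[[0,2.0,-5.4],0,0],[[0,2.5,-6.0],0,0],[[0,3.2,-6.6],0,0],[[0,3.8,-7.1],0,0],[[0,4.5,-7.6],0,0],[[0,5.2,-8.0],0,0]]'

```text
time: 8.32
ee_pos: [0.5343, 0.0132, 0.0332]
tcp_rot: [-116.9, 90.0, 166.6]
wrist_force: [-0.2, -1.4, -0.2]
opening: -0.0001
```

```bash
python3 -c "
from h import *
nxt('s7',range(244,300,5))"
```

```text
8.3167 [0.5343 0.0132 0.0332] [-0.21 -1.4  -0.16] r 0.0965 cw -121.0
[-0.0, 0.8, -0.4]
[-0.0, 1.5, -0.7]
[-0.0, 2.4, -0.9]
[-0.0, 3.2, -1.0]
[-0.0, 4.0, -1.1]
[-0.0, 4.9, -1.1]
[-0.0, 5.7, -1.0]
[-0.0, 6.6, -0.8]
[-0.0, 7.4, -0.6]
[-0.0, 8.2, -0.3]
[-0.0, 8.9, 0.1]
[-0.0, 9.7, 0.5]
```

View pics/s7.png

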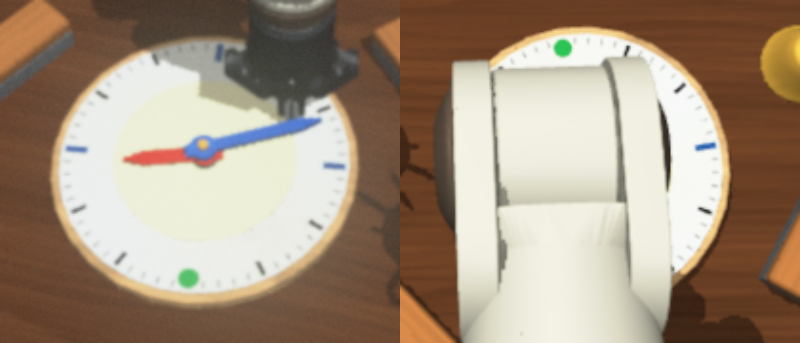

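The hand now lies just past eight, ahead of the finger. Next leg runs to about ten.

Call:
play_rows --rows '[[[0,0.8,-0.4],0,0],[[0,1.5,-0.7],0,0],[[0,2.4,-0.9],0,0],[[0,3.2,-1.0],0,0],[[0,4.0,-1.1],0,0],[[0,4.9,-1.1],0,0],[[0,5.7,-1.0],0,0],[[0,6.6,-0.8],0,0],[[0,7.4,-0.6],0,0],[[0,8.2,-0.3],0,0],[[0,8.9,0.1],0,0],[[0,9.7,0.5],0,0]]'

```text
time: 9.42
ee_pos: [0.63, 0.0299, 0.0333]
tcp_rot: [-120.7, 90.0, 162.8]
wrist_force: [-1.0, -0.4, 1.1]
opening: -0.0001
```

```bash
python3 -c "
from h import *
nxt('s8',[303,307,311,315,318,321,324,327,329,331,331])"
```

```text
9.4167 [0.63   0.0299 0.0333] [-1.   -0.38  1.13] r 0.0964 cw -60.5
[-0.0, 0.5, 0.3]
[-0.0, 1.0, 0.7]
[-0.0, 1.5, 1.2]
[-0.0, 2.0, 1.7]
[-0.0, 2.3, 2.1]
[-0.0, 2.6, 2.5]
[-0.0, 2.9, 2.9]
[-0.0, 3.2, 3.4]
[-0.0, 3.3, 3.7]
[-0.0, 3.5, 4.0]
[-0.0, 3.5, 4.0]
```

View pics/s8.png

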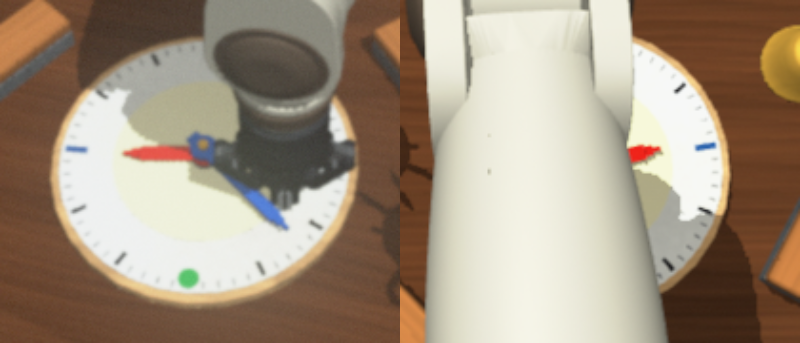

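The tip is between ten and eleven, about 15° ahead of the finger.

Call:
play_rows --rows '[[[0,0.5,0.3],0,0],[[0,1.0,0.7],0,0],[[0,1.5,1.2],0,0],[[0,2.0,1.7],0,0],[[0,2.3,2.1],0,0],[[0,2.6,2.5],0,0],[[0,2.9,2.9],0,0],[[0,3.2,3.4],0,0],[[0,3.3,3.7],0,0],[[0,3.5,4.0],0,0],[[0,3.5,4.0],0,0]]'

```text
time: 10.43
ee_pos: [0.6729, -0.0011, 0.0332]
tcp_rot: [52.9, 90.0, -23.7]
wrist_force: [-0.3, 1.2, 0.1]
opening: 0.0
```

Run:
```python
from h import *
nxt('s9',[333,335,337,339,341,342,343,344,345,346,347],look=False)
p,_=bot.camera('scene')
for a in (-20,-15,-10,-5,0): print(a,np.round(proj('scene',at(a,.118,.041)),1))
x0,y0=210,230
cv2.imwrite('pics/s9.png',cv2.resize(p[230:340,210:340],None,fx=5,fy=5,interpolation=cv2.INTER_CUBIC))
```

```text
10.4333 [ 0.6729 -0.0011  0.0332] [-0.26  1.21  0.14] r 0.0968 cw -28.7
[-0.0, 0.1, 0.3]
[-0.0, 0.3, 0.6]
[-0.0, 0.4, 0.9]
[-0.0, 0.5, 1.2]
[-0.0, 0.6, 1.5]
[-0.0, 0.6, 1.7]
[-0.0, 0.6, 1.9]
[-0.0, 0.7, 2.0]
[-0.0, 0.7, 2.2]
[-0.0, 0.7, 2.4]
[-0.0, 0.8, 2.5]
-20 [281.1 303.3]
-15 [275.3 304.5]
-10 [269.3 305.3]
-5 [263.3 305.6]
0 [257.3 305.4]
```

View pics/s9.png

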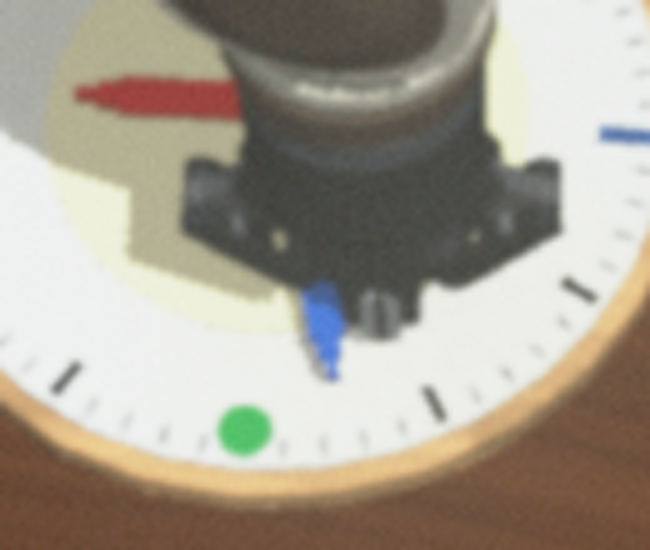

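The tip is at scene pixel (276.6, 305.8), about -15.5° from twelve. I'll push 14° of that slowly, then look.

Call:
play_rows --rows '[[[0,0.1,0.2],0,0],[[0,0.2,0.4],0,0],[[0,0.3,0.6],0,0],[[0,0.3,0.8],0,0],[[0,0.4,1.0],0,0],[[0,0.5,1.2],0,0],[[0,0.5,1.4],0,0],[[0,0.6,1.6],0,0],[[0,0.6,1.8],0,0],[[0,0.7,2.0],0,0],[[0,0.7,2.1],0,0],[[0,0.7,2.1],0,0]]'

```text
time: 11.48
ee_pos: [0.6844, -0.0196, 0.0333]
tcp_rot: [43.8, 90.0, -32.7]
wrist_force: [-0.2, 0.7, 0.1]
opening: 0.0003
```

Run:
```python
from h import *
nxt('s9',[345,346,347,348,349],look=False)
p,_=bot.camera('scene'); cv2.imwrite('pics/s10f.png',p)
cv2.imwrite('pics/s10.png',cv2.resize(p[230:340,210:340],None,fx=5,fy=5,interpolation=cv2.INTER_CUBIC))
```

```text
11.4833 [ 0.6844 -0.0196  0.0333] [-0.23  0.74  0.1 ] r 0.0969 cw -15.8
[-0.0, 0.0, 0.1]
[-0.0, 0.1, 0.3]
[-0.0, 0.1, 0.5]
[-0.0, 0.1, 0.6]
[-0.0, 0.1, 0.8]
```

View pics/s10.png

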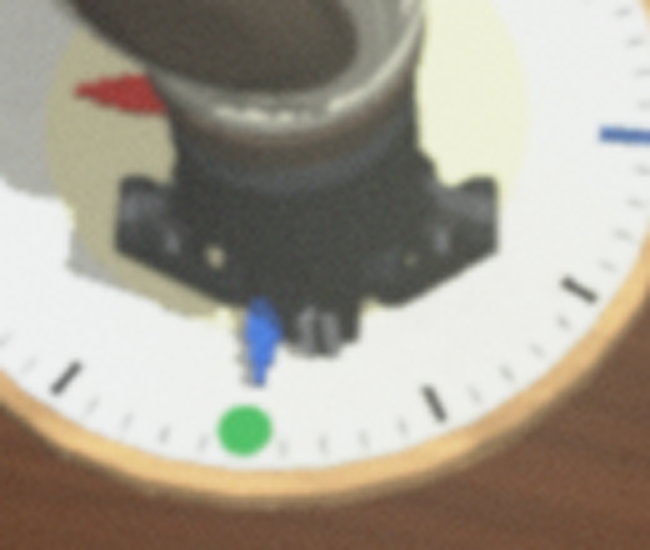

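The tip is at scene pixel (262, 306.4), and twelve should fall at x = 257.3, so about 4° remain. I'll push 5 mm, then back off to check with the top camera.

Call:
play_rows --rows '[[[0,0,0.1],0,0],[[0,0,0.2],0,0],[[0,0.1,0.3],0,0],[[0,0.1,0.4],0,0],[[0,0.1,0.5],0,0],[[0,0.1,0.5],0,0],[[0,0.1,0.5],0,0]]'

```text
time: 12.12
ee_pos: [0.6864, -0.0241, 0.0332]
tcp_rot: [-24.9, 90.0, -101.4]
wrist_force: [-0.2, 0.4, -0.9]
opening: -0.0001
```

Run:
```python
from h import *
nxt('s9',[345,346,347,348,349],look=False)
p,_=bot.camera('scene')
cv2.imwrite('pics/s11.png',cv2.resize(p[230:340,210:340],None,fx=5,fy=5,interpolation=cv2.INTER_CUBIC))
```

```text
12.1167 [ 0.6864 -0.0241  0.0332] [-0.23  0.39 -0.95] r 0.097 cw -12.9
[-0.0, -0.1, -0.4]
[-0.0, -0.0, -0.2]
[-0.0, -0.0, -0.0]
[-0.0, 0.0, 0.2]
[-0.0, 0.0, 0.3]
```

View pics/s11.png

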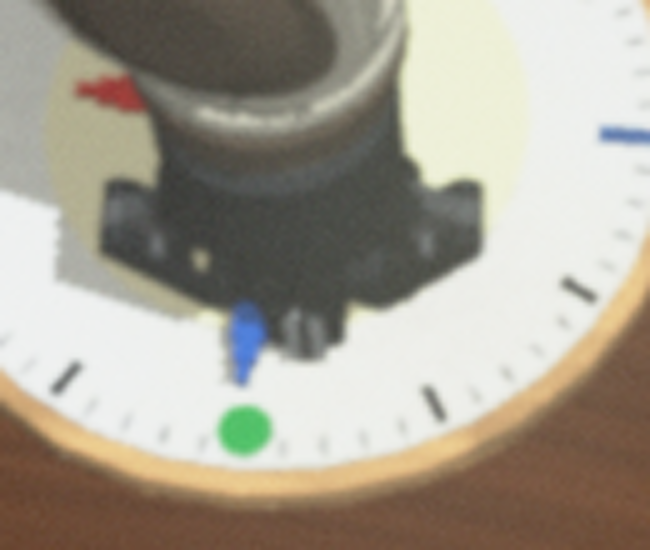

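The tip is at x = 258.2 px, within about 1° of twelve. I'll back off, lift and get out of the top camera's view.

Call:
play_rows --rows '[[[0,0,-0.5],0,0],[[0,0,-1.5],0,0],[[0,0,-2],0,0],[[-1,0,-2],0,0],[[-4,0,-2],0,0],[[-7,0,-2],0,0],[[-10,0,-2],0,0],[[-13,0,-2],0,0],[[-16,0,-2],0,0],[[-19,0,-2],0,0],[[-20,0,-2],0,0],[[-20,0,-2],0,0]]'

```text
time: 13.17
ee_pos: [0.6826, -0.0043, 0.238]
tcp_rot: [75.4, 89.6, -1.2]
wrist_force: [0.5, 0.2, 0.2]
opening: 0.0005
```

Call:
play_rows --rows '[[[0,-3,2],0,0],[[0,-6,4],0,0],[[0,-9,6],0,0],[[0,-12,8],0,0],[[0,-15,10],0,0],[[0,-18,12],0,0],[[0,-21,14],0,0],[[0,-24,16],0,0],[[0,-27,18],0,0],[[0,-30,20],0,0],[[0,-33,22],0,0],[[0,-36,24],0,0]]'

```text
time: 14.17
ee_pos: [0.3858, -0.3223, 0.2324]
tcp_rot: [-138.8, 89.9, 144.7]
wrist_force: [0.9, -1.1, -0.3]
opening: 0.0002
```

Call:
play_rows --rows '[[[0,-3,2],0,0],[[0,-6,4],0,0],[[0,-9,6],0,0],[[0,-12,8],0,0],[[0,-12,8],0,0]]'

```text
time: 14.58
ee_pos: [0.2855, -0.4303, 0.232]
tcp_rot: [-110.0, 89.9, 173.2]
wrist_force: [0.6, -0.6, -0.2]
opening: 0.0004
```

Run:
```python
from h import *
o=bot.get_obs(); print(o['time'],o['ee_pos'])
p,_=bot.camera('top'); cv2.imwrite('pics/t12.png',p); ms=masks(p)
cv2.imwrite('pics/c12.png',cv2.resize(p[155:325,290:465],None,fx=3.4,fy=3.4,interpolation=cv2.INTER_CUBIC))
for k,zz in (('green',.022),('blue',.041),('red',.03)):
    n,l,s,c=cv2.connectedComponentsWithStats(ms[k])
    for i in range(1,n):
        if s[i][4]>8 and 295<c[i][0]<460 and 160<c[i][1]<320:
            X=ray('top',c[i],zz); print(k,s[i],c[i].round(1),X.round(4),'cw',(9.15-np.degrees(np.arctan2(*(X[:2]-C)[::-1]))).round(2))
            if s[i][4]>150: # axis via points beyond hub
                P=np.array([ray('top',q[::-1],zz)[:2] for q in np.argwhere(l==i)]); P=P[np.hypot(*(P-C).T)>.025]
                d=cv2.fitLine(P.astype(np.float32),cv2.DIST_L2,0,.01,.01).ravel(); print('  line cw',9.15-np.degrees(np.arctan2(d[1],d[0])))
```

```text
14.5833 [ 0.28554082 -0.43030896  0.23195272]
green [361 171   9   9  54] [364.8 174.4] [ 0.7232 -0.0396  0.022 ] cw -0.21
blue [366 177  19  68 433] [374.  213.9] [ 0.6391 -0.0538  0.041 ] cw 0.26
  line cw 0.3082838
blue [436 225   9   4  20] [440.  226.5] [ 0.6136 -0.18    0.041 ] cw 90.99
blue [309 246  10   4  24] [313.6 247.7] [0.5745 0.063  0.041 ] cw -90.97
blue [387 296   4  11  25] [388.7 301. ] [ 0.4723 -0.0777  0.041 ] cw 181.28
red [386 228  31  11 198] [399.2 233. ] [ 0.6032 -0.1031  0.03  ] cw 90.15
  line cw 90.11112
red [369 235   4   7  16] [370.  238.2] [ 0.5934 -0.0463  0.03  ] cw -92.94
```

View pics/t12.png

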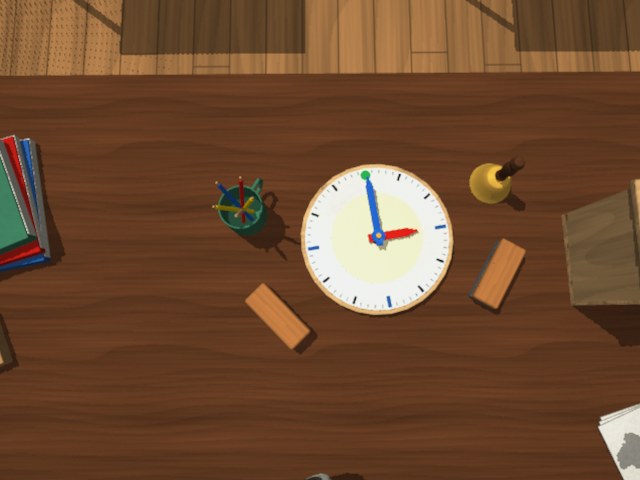

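View pics/c12.png

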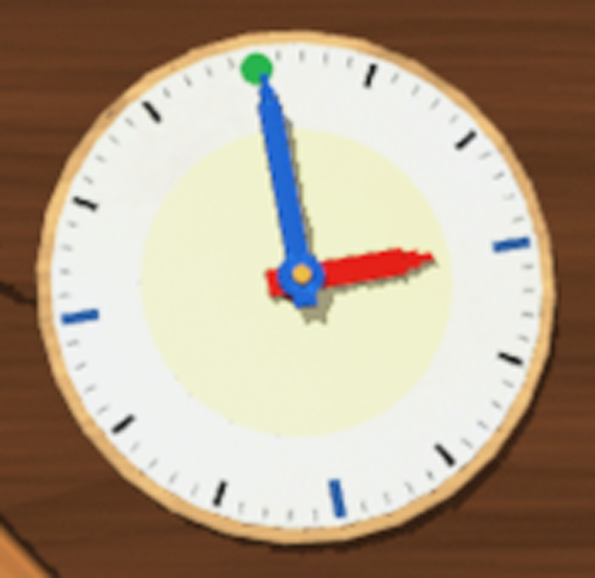

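The top view shows the long hand ending at the green spot (tip near (367,178)) and the red hand pointing at the three bar. The clock, mug, bell and erasers are at their starting pixels. Measured angles are about +0.3° and 90.1°, well inside the tolerances, so I'll hand in.

```bash
python3 -c "
from workcell import bot
print(bot.job_done())"
```

```text
the job is handed in; nothing more can be done
None
```

The clock now shows three o'clock, and the job is handed in at about 14.6 s; no verdict was reported. I pushed the long hand clockwise with the shut fingertip, a little over one full turn from about 1:57. Then I backed the finger off and moved the arm clear.

- **Hands:** the last top-camera check put the long hand about 0.3° (0.005 rad) past twelve and the short hand at 90.1°, which is three. The earlier scene-camera reading put the long hand about 0.8° short of twelve. The two disagree by about 1°, but both are well inside the 4° tolerance.
- **Surroundings:** in the final top picture the clock's bars and green spot are within 0.3 pixel of their starting positions. By eye, the bell, mug and erasers had not moved.
- **Forces:** wrist-force readings between moves stayed under about 2 N per axis. I did not record forces during the moves themselves.

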